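Put the loose tools and supplies back into their shadow-foam trays

TASK

The foam trays have been taken out of the tool chest and five things from them still lie loose on the bench: put each one back into the cut-out made for it, the snips and the black screwdriver in the blue hand-tool tray (handles in the wide ends, blade and jaws in the narrow ends), the tape measure in the red measuring tray, the roll of black tape and the blue bearing box in the yellow supplies tray. Everything must lie flat on the coloured floor of its cut-out, the box and tape measure upright as they stand now, and the marker already in the red tray must stay in its place.

Things in the scene. Friction and masses are not known exactly. Their poses are not given: they have to be found in the camera images.
- tray_tools: Blue hand-tool foam tray, fixed, 156 (x) x 178 (y) x 17 mm, black on top, blue below. Origin: middle of underside. Cut-outs 9 mm deep, floor at z = 8. Screwdriver's origin goes to x -47.5, y 0; about it wide part x +-22, y -20..72, narrow part x +-12, y -71..-20. Snips' origin to x 20.5, y 0; about it wide x +-36, y -26..81, narrow x +-18, y -81..-26. Axes as the tray's. Trough y 12..48 to x 72.
- tray_measuring: Red measuring foam tray, fixed, 118 (x) x 168 (y) x 17 mm, black on top, red below. Origin: middle of underside. Cut-outs 9 mm deep, floor at z = 8. Tape measure's origin goes to x 21, y 0, its y axis along the tray's, either way round: cut-out x -9..51, y -48..48. Marker's cut-out (filled): x -51..-19, y -76..76.
- tray_supplies: Yellow supplies foam tray, fixed, 114 (x) x 194 (y) x 17 mm, black on top, yellow below. Origin: middle of underside. Cut-outs 9 mm deep, floor at z = 8. Round cut-out for the black tape: centre x 0, y -49, 78 across, finger notches 30 wide out to x +-52. Bearing box's origin goes to x 0, y 44, its y axis along the tray's, either way round: cut-out x -34..34, y 0..88.
- snips: Wire snips with one red and one green handle, lying flat, 55 x 145 x 14 mm, rigid (the joint does not open). Origin: middle of the underside; y runs from the jaws (y = -73 mm, jaws 20 mm wide, y below -20 mm) to the handle ends (y = +73 mm). Best grasp: across both handles along x, at y = +30 mm, where they measure 54 mm over both; light enough to hold there.
- screwdriver: Short screwdriver with a black handle, 29 x 127 x 27 mm, lying flat. Origin: middle of the underside, below its axis; y runs from the blade tip (y = -63 mm) to the handle end (y = +64 mm). The handle is y -12 to +64 mm, 28 mm wide and 27 mm high: grasp it along x at about y = +25 mm.
- tape_measure: Yellow and black tape measure standing on its edge, 44 mm (x, its thickness) x 81 mm (y) x 68 mm high. Origin: middle of the underside. Grasp it across its thickness, along x, at y = 0.
- electrical_tape: Roll of black electrical tape lying flat, about 60 mm across and 19 mm high; origin: centre of the underside. Grasp it from outside across its diameter.
- bearing_box: Small blue cardboard box, 52 mm (x) x 72 mm (y) x 44 mm high, upright. Origin: middle of the underside. Grasp it across its narrow side, along x.
- marker: Blue and white marker pen, 17 x 135 x 16 mm, lying in its cut-out of the red tray, already in its place. Origin: middle of the underside; y along the pen.
Things that resemble listed ones, but are neither listed nor needed, are in the scene too. Of the things that look like the tape_measure, the larger one is meant.

How it is judged (in metres and radians):
At the end, for the whole second after the job is handed in: Each of the five things and the marker lies in its own cut-out: its origin within 14 mm of the stated place in x and in y of its tray, its underside less than 3.5 mm above the cut-out's floor, tilted less than 0.08 rad, at rest and released (x of snips in the frame of tray_tools between 0.0065 and 0.0345 m and y of snips in the frame of tray_tools between -0.014 and 0.014 m and z of each of snips, screwdriver in the frame of tray_tools below 0.0115 m and angle between each of snips, screwdriver, tape_measure, electrical_tape, bearing_box, marker's own z axis and vertical below 0.08 rad and linear speed of each of snips, screwdriver, tape_measure, electrical_tape, bearing_box, marker below 0.02 m/s and x of screwdriver in the frame of tray_tools between -0.0615 and -0.0335 m and y of screwdriver in the frame of tray_tools between -0.014 and 0.014 m and x of tape_measure in the frame of tray_measuring between 0.007 and 0.035 m and y of tape_measure in the frame of tray_measuring between -0.014 and 0.014 m and z of each of tape_measure, marker in the frame of tray_measuring below 0.0115 m and x of electrical_tape in the frame of tray_supplies between -0.014 and 0.014 m and y of electrical_tape in the frame of tray_supplies between -0.063 and -0.035 m and z of each of electrical_tape, bearing_box in the frame of tray_supplies below 0.0115 m and x of bearing_box in the frame of tray_supplies between -0.014 and 0.014 m and y of bearing_box in the frame of tray_supplies between 0.03 and 0.058 m and x of marker in the frame of tray_measuring between -0.049 and -0.021 m and y of marker in the frame of tray_measuring between -0.014 and 0.014 m); the robot touches nothing.
It fails at once if the marker is pushed or lifted out of its place (more than 20 mm) (distance of marker from where it was at the start of the episode above 0.02 m).
It also fails if it takes over 144 s, if anything falls off the work surface, if the arm or the gripper's body presses on something with over 40 N, if the wrist force passes 120 N, or if a joint passes its speed limit or range.

ROBOT

A 6-joint arm with a two-finger parallel gripper is mounted at the origin on a cart in front of the work surface, level with it; the furniture and walls round the work are solid. World frame = base frame: x ahead of the robot, y to its left, z up, the work surface at z = 0. Lengths are in mm, angles in rad, forces in N, time in s.
With the tool pointing down it reaches from about 350 to 950 mm from the base axis. Payload 17.4 kg.
Tool frame: the origin (TCP) lies between the finger pads; the fingertips stand 19 mm ahead of it and the grasp point (between the pads) is the TCP; z points along the fingers, y is the line along which they close (so a half turn about z gives the same grasp; the last joint's range is limited). The gripper opens to 93 mm and grips with 3 to 60 N. Pads are 15 mm wide; open, the fingers measure 128 mm over their backs; the gripper's body (75 mm by 188 mm) begins 65 mm behind the grasp point.
Start: joints at [-1.27, 0.116, 1.442, -0, 1.584, -0.038], TCP at [224.331, -636.638, 237.646] pointing down, gripper open.
Joint ranges: [-2.83, 2.83], [-0.83, 2.19], [0.07, 2.5], [-1.14, 4.28], [0.01, 3], [-2.97, 2.97]. Speed limits (rad/s): [1.89, 1.89, 2.22, 3.14, 3.14, 3.14].

INTERFACE

Orientations are given as a unit quaternion [w, x, y, z].
In Python, from workcell import robot gives the robot as it stands.
- The arm moves only by the tool move_arm, never from a script. Its argument "rows" is a list that holds one entry, the list of rows, each a list of 6 numbers: the shift along the tool's x, y, z in a scale on which 1.0 is 400 mm, then the turn, a rotation vector about the tool's x, y, z in parts of the range, where 1.0 means 180 degrees. In form: [[[dx, dy, dz, wx, wy, wz], ...]]. A call has 1 to 20 rows; each row is the pose to reach, as a shift and turn from the pose commanded when the call began, along the tool's axes at that moment; what a row does not reach only later rows make up. A row lasts 1/8 s, in which the tool goes at most 62.5 mm and 10.7 degrees, less where a joint would pass 70% of its speed; a pose out of reach is approached as far as the arm can. No shift or turn number may pass 1 either way. A call with a gripper value outside its range is refused whole. "gripper" is the opening, from 0 (shut) to 1 (fully open), set as the call begins (left out, the last holds). The fingers move at their own pace and stop on an object; "newtons" is the grip in N (left out, the last holds). Time passes only in rows, so rows that repeat a pose let the fingers close. It gives the time, the measured TCP pose, the force, the opening and the grip force at its end, in the units of the state.
- robot.observe(): the state, without advancing time (a new reading comes with each control period).
- robot.capture(name): name is "side" or "top"; returns (picture, depth): 420x560x3 uint8, red, green, blue; 420x560 float32, mm along the optical axis (not along the pixel's ray), 0 where there is no reading.
- robot.get_calibration(name): a dict with "fx", "fy", "cx", "cy" (pixels), "pose" (4x4, takes a point from camera to world coordinates). Camera axes: x right, y up, looking along -z (the intrinsics and any distortion apply to the point x, -y, -z); pixel columns grow to the right and rows downward; lengths in mm; the calibration is good to about 2 mm. A picture is of the moment at which its call begins. get_calibration takes no time and is no camera call.
- robot.sign_off(): hands the job in; it is judged then, once.
The state is a dict: "clock": time; "joint_positions": joint angles; "dq": joint speeds; "joint_torque": joint torques, N m; "tool_pos": TCP position; "tool_rot": TCP orientation; "force": force on the tool from outside, world axes, zero at the start; "moment": the same for the moment, N m; "opening": opening from 0.0 (shut) to 1.0 (fully open); "grip_force": force on a finger pad.
Only numpy, scipy, OpenCV 4.12 (cv2) and the standard library are available. Lean on these libraries where they do the work, as an engineer would, in place of code of your own. Each camera call takes 0.05 s, during which the arm holds its last target. There are 200 camera calls.

## Working session

There is one attempt and no reset: what is moved stays moved. The work goes in short steps, Python scripts to look and compute and a tool call to move; the robot and the scene stay as the last step left them, time stands still between calls to the robot, and variables do not carry over. Pictures are saved under pics/ and viewed, at most 14 in all, crops included, and the job is handed in when it is done.

Besides the shell and the picture viewer there is one more tool, called after "Emit:" as name(argument=value, ...) on one line, values as JSON. move_arm: Moves the arm, as the interface text tells. Its arguments: {"type":"object","properties":{"rows":{"type":"array"},"gripper":{"type":"number"},"newtons":{"type":"number"}},"required":["rows"]}

```bash
mkdir -p pics; ls; cat > h.py <<'E'
import numpy as np, cv2
from workcell import robot
def cap(n,save=None):
    im,d=robot.capture(n)
    if save: cv2.imwrite(f'pics/{save}.png',im[:,:,::-1])
    return im,d
E
python3 - <<'E'
from h import *
for n in('top','side'):
    im,d=cap(n,n+'0'); np.savez(f'{n}0.npz',im=im,d=d)
    c=robot.get_calibration(n); print({k:(np.round(v,3).tolist()) for k,v in c.items()})
print(robot.observe())
E
```

```text
pics
{'fx': 525.435, 'fy': 525.435, 'cx': 267.422, 'cy': 216.45, 'pose': [[0.016, 0.996, -0.085, 354.175], [-1.0, 0.015, -0.016, -79.487], [-0.015, 0.085, 0.996, 1357.528], [0.0, 0.0, 0.0, 1.0]]}
{'fx': 539.913, 'fy': 539.913, 'cx': 276.159, 'cy': 211.677, 'pose': [[0.986, 0.104, -0.13, 251.835], [-0.165, 0.486, -0.858, -1272.688], [-0.026, 0.868, 0.497, 743.286], [0.0, 0.0, 0.0, 1.0]]}
{'clock': 0.1, 'joint_positions': array([-1.26979726e+00,  1.16419283e-01,  1.44219025e+00,  1.78910878e-05,
        1.58397701e+00, -3.77745632e-02]), 'dq': array([ 0.00081685, -0.0017428 , -0.00259216, -0.00037051, -0.00057702,
        0.00070149]), 'joint_torque': array([ 1.80226896e-03, -7.22892165e+01, -6.23865938e+01,  7.82354688e-02,
        2.27995275e-02, -5.21483128e-05]), 'tool_pos': array([ 224.28935048, -636.48105379,  236.99672449]), 'tool_rot': array([-4.93818774e-04,  9.85688181e-01,  1.68578062e-01, -5.63476242e-05]), 'force': array([-1.05030917, -0.01044042, -0.59241166]), 'moment': array([-0.00471619, -0.00106245,  0.00880553]), 'grip_force': 0.0, 'opening': 1.000734616014293}
```

View pics/top0.png

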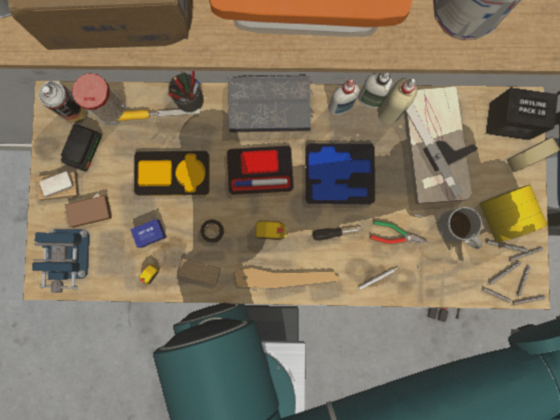

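View pics/side0.png

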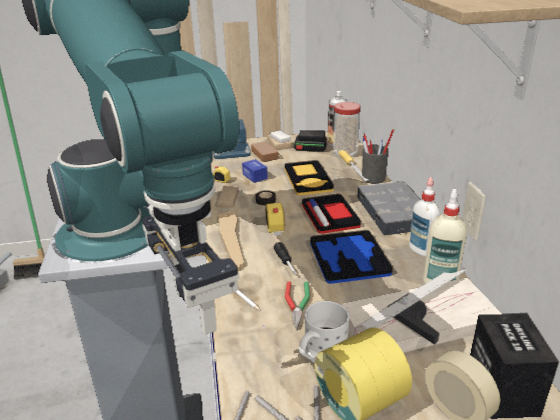

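The top view shows, left to right: bearing box (148,233), black tape (212,230), tape measure (269,230) with a smaller lookalike at (149,273), screwdriver (335,232) with a yellow-handled one at (150,114), and snips (397,233). The trays are yellow (172,173), red (260,170) and blue (340,173). By the description I choose the larger tape measure, the dark screwdriver, the blue box (not the brown one at (88,209)) and the black roll (not the yellow and cream rolls on the right). Next I'll check these in a close crop.

```bash
python3 - <<'E'
from h import *
im=np.load('top0.npz')['im']
c=im[138:288,122:432,::-1]
cv2.imwrite('pics/crop0.png',cv2.resize(c,None,fx=2.58,fy=2.58,interpolation=cv2.INTER_CUBIC))
E
```

```text
(no output)
```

View pics/crop0.png

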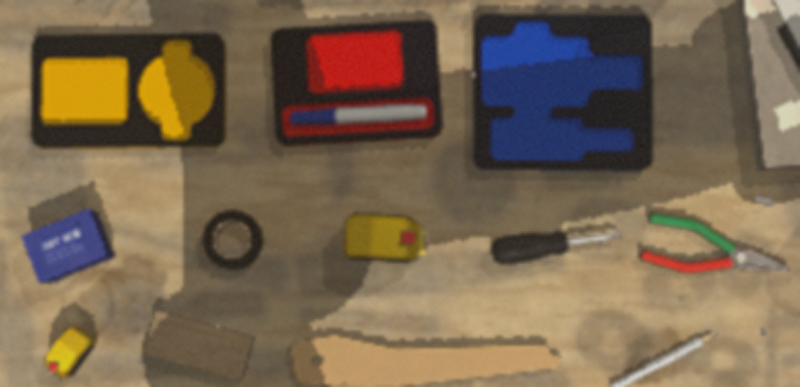

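```bash
cat >> h.py <<'E'
def ray(n,uv,z):
    c=robot.get_calibration(n); T=np.array(c['pose'])
    uv=np.atleast_2d(uv).astype(float); z=np.broadcast_to(z,len(uv))
    r=np.c_[(uv[:,0]-c['cx'])/c['fx'],-(uv[:,1]-c['cy'])/c['fy'],-np.ones(len(uv))]@T[:3,:3].T
    return T[:3,3]+r*((z-T[2,3])/r[:,2])[:,None]
def world(n,d):
    c=robot.get_calibration(n); T=np.array(c['pose']); v,u=np.mgrid[:d.shape[0],:d.shape[1]]
    P=np.stack([(u-c['cx'])/c['fx']*d,-(v-c['cy'])/c['fy']*d,-d],-1)
    return P@T[:3,:3].T+T[:3,3]
def rect(pts): # world xy pts: centre, size along the near-x side, near-y side, yaw of box's y from world +y (rad)
    (cx,cy),(w,h),a=cv2.minAreaRect(np.float32(pts[:,:2]))
    a=(a+45)%90-45 if True else a
    b=cv2.minAreaRect(np.float32(pts[:,:2]))[2]
    if abs(((b-a)%180)-90)<1: w,h=h,w
    return [round(float(x),1) for x in (cx,cy,w,h,a)]
def biggest(m,x0,y0,x1,y1):
    mm=np.zeros(m.shape,np.uint8); mm[y0:y1,x0:x1]=m[y0:y1,x0:x1]
    cs,_=cv2.findContours(mm,cv2.RETR_EXTERNAL,cv2.CHAIN_APPROX_NONE)
    c=max(cs,key=cv2.contourArea); o=np.zeros_like(mm); cv2.drawContours(o,[c],-1,1,-1); return o>0
def pix(m): return np.argwhere(m)[:,::-1]
E
cat > m.py <<'E'
from h import *
f=np.load('top0.npz'); im,d=f['im'],f['d']
hsv=cv2.cvtColor(im,cv2.COLOR_RGB2HSV).astype(int); H,S,V=hsv[...,0],hsv[...,1],hsv[...,2]
W=world('top',d); Z=W[...,2]
print('bench z',np.median(Z[205:218,230:300]))
for nm,roi,col in (('yellow',(130,145,213,200),(H>15)&(H<32)&(S>190)&(V>90)),('red',(222,140,297,198),((H<6)|(H>174))&(S>170)&(V>80)),('blue',(300,138,380,208),(H>100)&(H<125)&(S>150)&(V>60))):
    t=biggest(((V<52)|col).astype(np.uint8),*roi); print(nm,'tray',rect(ray('top',pix(t),17)),'z',np.median(Z[t]))
    tm=biggest(((Z>11)&(Z<30)).astype(np.uint8),*roi); print('   by depth',rect(ray('top',pix(tm),17)))
    cm=np.zeros(col.shape,np.uint8); x0,y0,x1,y1=roi; cm[y0:y1,x0:x1]=col[y0:y1,x0:x1]
    n,l,s,_=cv2.connectedComponentsWithStats(cm)
    for i in range(1,n):
        if s[i,4]>60: print('   cut',rect(ray('top',pix(l==i),8)),'px',s[i,4],'z',np.round(np.median(Z[l==i]),1))
for nm,roi,zt in (('box',(125,212,175,252),44),('tape',(195,214,230,248),19),('measure',(250,215,292,248),68),('driver',(305,218,368,250),15),('snips',(365,212,432,252),8)):
    x0,y0,x1,y1=roi; 
    m=biggest((Z>(zt*.75 if zt>40 else 5)).astype(np.uint8),*roi)
    p=pix(m); print(nm,rect(ray('top',p,zt)),'zmed/max',np.median(Z[m]).round(1),Z[m].max().round(1),'n',len(p),'pxmean',p.mean(0).round(1),p.min(0),p.max(0))
E
python3 m.py
```

```text
bench z -0.5404050990968017
yellow tray [579.8, 192.5, 110.2, 189.9, 1.5] z 11.278340126517946
   by depth [579.4, 193.8, 112.5, 193.6, 0.8]
   cut [580.8, 145.3, 88.6, 76.9, 39.1] px 792 z 7.6
   cut [580.2, 238.5, 65.9, 87.3, 0.8] px 871 z 7.9
red tray [589.8, -35.5, 115.7, 163.9, 4.2] z 13.331732052219763
   by depth [590.3, -35.9, 119.0, 167.8, 4.1]
   cut [612.9, -34.7, 60.6, 96.3, 1.2] px 833 z 7.2
   cut [556.1, -37.4, 30.2, 151.0, 4.5] px 242 z 7.3
blue tray [582.9, -242.7, 153.6, 175.0, 0.7] z 10.523066345086363
   by depth [584.1, -243.1, 156.4, 175.5, 0.6]
   cut [587.0, -241.4, 138.9, 160.4, 0.8] px 2171 z 7.5
box [420.3, 244.0, 51.3, 73.2, 22.8] zmed/max 41.1 1357.5 n 589 pxmean [146.8 232.9] [130 219] [163 247]
tape [429.3, 83.1, 57.6, 61.8, -43.7] zmed/max 15.6 1357.5 n 441 pxmean [211.8 230.5] [200 218] [224 242]
measure [432.4, -63.1, 41.9, 64.0, 0.9] zmed/max 61.7 72.6 n 426 pxmean [269.4 229.4] [256 221] [282 238]
driver [429.8, -236.4, 29.1, 127.7, 5.7] zmed/max 21.6 1357.5 n 350 pxmean [330.2 232.9] [312 228] [362 240]
snips [425.9, -396.5, 54.4, 143.7, -12.0] zmed/max 11.7 22.0 n 432 pxmean [394.9 234.4] [370 220] [427 243]
```

```bash
cat >> h.py <<'E'
from scipy.spatial.transform import Rotation as Ro
def go(*T):  # targets (x,y,z,yaw deg of the object's y axis; tool x along it), printed as rows from now
    o=robot.observe(); q=o['tool_rot']; R=Ro.from_quat([q[1],q[2],q[3],q[0]])
    for x,y,z,a in T:
        a=np.radians(90+a); D=Ro.from_matrix(np.array([[np.cos(a),np.sin(a),0],[np.sin(a),-np.cos(a),0],[0,0,-1]]).T if 0 else np.c_[[np.cos(a),np.sin(a),0],[np.sin(a),-np.cos(a),0],[0,0,-1]])
        print((x,y,z),np.r_[R.inv().apply(np.array([x,y,z])-o['tool_pos']),(R.inv()*D).as_rotvec(degrees=True)].round(1).tolist())
    print('at',o['tool_pos'].round(1),'open',round(o['opening'],2),'grip',round(o['grip_force'],1),'F',o['force'].round(1),'t',o['clock'])
E
cat > a.py <<'E'
from h import *
f=np.load('top0.npz'); W=world('top',f['d'])[215:248,250:292].reshape(-1,3)
for lo,hi in((6,90),(6,30),(30,50),(50,90)):
    p=W[(W[:,2]>lo)&(W[:,2]<hi)]; print(lo,hi,len(p),rect(p), np.percentile(p[:,1],[0,3,97,100]).round(1))
go((432,-367,150,-12),(432,-367,22,-12))
E
python3 a.py
```

```text
6 90 538 [433.0, -68.7, 77.2, 82.2, -2.6] [-110.9 -100.4  -30.4  -27.6]
6 30 28 [425.9, -79.0, 97.9, 56.2, -36.0] [-110.9 -107.   -36.8  -34.9]
30 50 77 [433.6, -64.0, 44.4, 72.7, -2.5] [-100.4 -100.3  -27.7  -27.6]
50 90 433 [433.1, -61.6, 42.5, 67.2, 0.6] [-95.1 -92.5 -33.3 -28.2]
(432, -367, 150) [285.5, -185.0, 87.2, -0.1, -0.0, -58.6]
(432, -367, 22) [285.4, -184.9, 215.2, -0.1, -0.0, -58.6]
at [ 224.3 -636.5  237. ] open 1.0 grip 0.0 F [-1.1 -0.  -0.6] t 0.1
```

The manual's scale: shifts go in shares of 400 mm and turns go in shares of 180 degrees. Converting my numbers, 286 mm is 0.715, -185 mm is -0.4625, -58.6 degrees is -0.3256.

Emit:
move_arm(rows=[[[0.35,-0.225,0.1,0,0,-0.1667],[0.715,-0.4625,0.2175,0,0,-0.3256],[0.715,-0.4625,0.2175,0,0,-0.3256],[0.715,-0.4625,0.2175,0,0,-0.3256],[0.715,-0.4625,0.2175,0,0,-0.3256],[0.715,-0.4625,0.2175,0,0,-0.3256],[0.715,-0.4625,0.2175,0,0,-0.3256],[0.715,-0.4625,0.2175,0,0,-0.3256],[0.715,-0.4625,0.2175,0,0,-0.3256],[0.715,-0.4625,0.2175,0,0,-0.3256]]], gripper=1, newtons=25)

```text
clock: 1.35
tool_pos: [432.1, -367.8, 150.8]
tool_rot: [0.0, 0.778, 0.629, -0.0]
force: [-0.5, -1.0, -0.0]
opening: 1.004
grip_force: 0.0
```

```bash
python3 -c "
from h import *
cap('side','side1'); go((432,-367,22,-12))"
```

```text
(432, -367, 22) [0.7, -0.3, 128.8, 0.0, 0.0, -0.1]
at [ 432.2 -367.7  150.8] open 1.0 grip 0.0 F [0.9 0.7 0.3] t 1.4
```

Scaled: 128 mm is 0.32, 125 mm is 0.3125.

Emit:
move_arm(rows=[[[0,0,0.1,0,0,0],[0,0,0.2,0,0,0],[0.0013,0,0.275,0,0,0],[0.0013,0,0.3125,0,0,0],[0.0013,0,0.32,0,0,0],[0.0013,0,0.32,0,0,0],[0.0013,0,0.32,0,0,0]]])

```text
clock: 2.28
tool_pos: [433.1, -367.0, 23.8]
tool_rot: [0.001, 0.777, 0.629, 0.0]
force: [0.2, -0.9, 0.9]
opening: 1.003
grip_force: 0.0
```

```bash
python3 -c "
from h import *
cap('side','side2')
im=cv2.imread('pics/side2.png')[230:350,220:380]; cv2.imwrite('pics/side2c.png',cv2.resize(im,None,fx=4,fy=4))"
```

```text
(no output)
```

View pics/side2c.png

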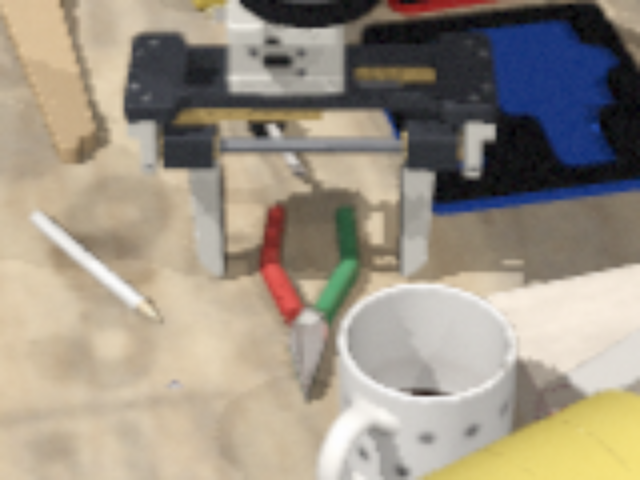

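The fingers straddle both handles evenly, red at about (275,240) and green at (345,240) in the crop. I'll close on them and lift.

Scaled: -80 mm is -0.2, -40 mm is -0.1.

Emit:
move_arm(rows=[[[0,0,0.005,0,0,0],[0,0,0.005,0,0,0],[0,0,0.005,0,0,0],[0,0,0.005,0,0,0],[0,0,0.005,0,0,0],[0,0,0.005,0,0,0],[0,0,0.005,0,0,0],[0,0,0.005,0,0,0],[0,0,-0.025,0,0,0],[0,0,-0.1,0,0,0],[0,0,-0.2,0,0,0],[0,0,-0.2,0,0,0]]], gripper=0.3)

```text
clock: 3.82
tool_pos: [433.8, -367.6, 106.6]
tool_rot: [0.003, 0.777, 0.629, 0.0]
force: [0.1, -0.6, -2.6]
opening: 0.575
grip_force: 25.0
```

```bash
python3 -c "
from h import *
go((604.7,-212.5,103,.7),(604.7,-212.5,32,.7))
cap('side','side3')
im=cv2.imread('pics/side3.png')[180:340,200:400]; cv2.imwrite('pics/side3c.png',cv2.resize(im,None,fx=3,fy=3))"
```

```text
(604.7, -212.5, 103) [187.2, 135.0, 3.7, 0.2, 0.2, -12.7]
(604.7, -212.5, 32) [187.4, 134.7, 74.7, 0.2, 0.2, -12.7]
at [ 433.8 -367.6  106.6] open 0.57 grip 25.0 F [ 0.1 -0.6 -2.6] t 3.825
```

View pics/side3c.png

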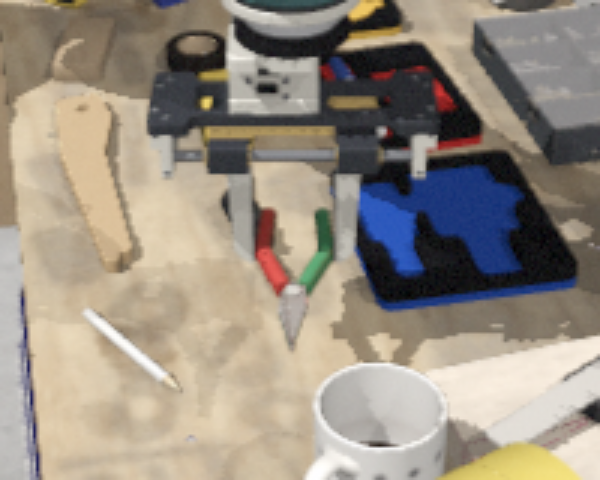

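The snips are held (53 mm opening) and hang level. Carrying them to the blue tray.

Scaled: 187.3 mm is 0.4683, 182 mm is 0.455, -12.7 degrees is -0.0706.

Emit:
move_arm(rows=[[[0.0625,0.045,0.0075,0,0,-0.0167],[0.15,0.1075,0.0075,0,0,-0.0333],[0.2375,0.17,0.0075,0,0,-0.05],[0.325,0.2325,0.0075,0,0,-0.0667],[0.4125,0.295,0.0075,0,0,-0.0706],[0.455,0.33,0.0075,0,0,-0.0706],[0.4683,0.3375,0.01,0,0,-0.0706],[0.4683,0.3375,0.01,0,0,-0.0706],[0.4683,0.3375,0.05,0,0,-0.0706],[0.4683,0.3375,0.1,0,0,-0.0706],[0.4683,0.3375,0.13,0,0,-0.0706],[0.4683,0.3375,0.13,0,0,-0.0706],[0.4683,0.3375,0.13,0,0,-0.0706]]])

```text
clock: 5.5
tool_pos: [603.9, -211.5, 51.0]
tool_rot: [0.0, 0.703, 0.712, 0.0]
force: [0.1, 0.1, -2.5]
opening: 0.577
grip_force: 25.0
```

```bash
python3 -c "
from h import *
go((604.7,-212.5,31,.7))
cap('side','side4')
im=cv2.imread('pics/side4.png')[170:310,260:440]; cv2.imwrite('pics/side4c.png',cv2.resize(im,None,fx=4,fy=4))"
```

```text
(604.7, -212.5, 31) [-1.0, 0.8, 20.0, 0.0, 0.0, 0.0]
at [ 603.9 -211.5   51. ] open 0.58 grip 25.0 F [ 0.1  0.1 -2.5] t 5.5
```

View pics/side4c.png

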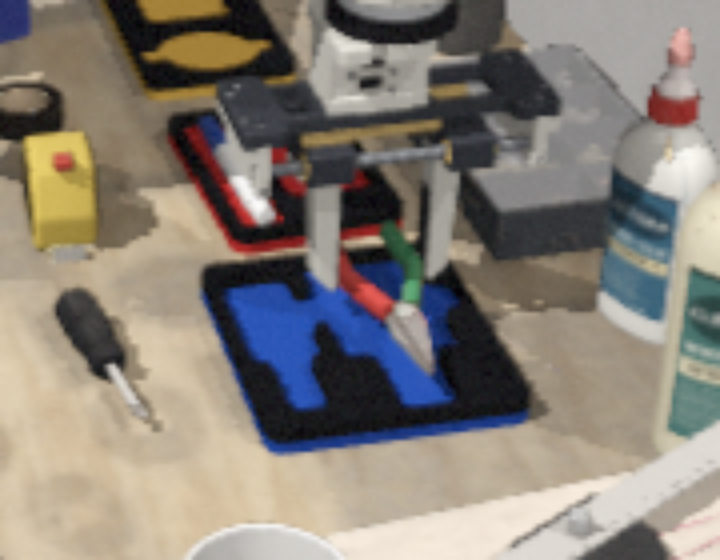

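```bash
python3 -c "
from h import *
W=world('top',np.load('top0.npz')['d']); print(np.median(W[85:125,240:300,2]),W[80:133,230:310,2].max())"
```

```text
37.98850258984021 1357.5283292262127
```

Scaled: 20 mm is 0.05, 18 mm is 0.045.

Emit:
move_arm(rows=[[[-0.0025,0.002,0.02,0,0,0],[-0.0025,0.002,0.035,0,0,0],[-0.0025,0.002,0.045,0,0,0],[-0.0025,0.002,0.05,0,0,0],[-0.0025,0.002,0.05,0,0,0],[-0.0025,0.002,0.05,0,0,0]]])

```text
clock: 6.3
tool_pos: [604.6, -212.5, 30.9]
tool_rot: [0.0, 0.703, 0.711, 0.0]
force: [0.2, -0.2, -2.1]
opening: 0.574
grip_force: 25.0
```

Scaled: -110 mm is -0.275, -90 mm is -0.225.

Emit:
move_arm(rows=[[[0,0,0.0013,0,0,0],[0,0,0.0013,0,0,0],[0,0,0.0013,0,0,0],[0,0,0.0013,0,0,0],[0,0,-0.025,0,0,0],[0,0,-0.1,0,0,0],[0,0,-0.225,0,0,0],[0,0,-0.275,0,0,0],[0,0,-0.275,0,0,0]]], gripper=0.68)

```text
clock: 7.42
tool_pos: [605.0, -212.6, 142.4]
tool_rot: [0.001, 0.703, 0.711, 0.001]
force: [-0.6, 0.3, -1.2]
opening: 0.677
grip_force: 0.0
```

```bash
python3 -c "
from h import *
go((427.3,-211.5,130,5.7),(427.3,-211.5,30,5.7))
cap('side','side5')
im=cv2.imread('pics/side5.png')[170:310,260:440]; cv2.imwrite('pics/side5c.png',cv2.resize(im,None,fx=4,fy=4))"
```

```text
(427.3, -211.5, 130) [3.3, -177.7, 11.9, 0.1, 0.1, -5.0]
(427.3, -211.5, 30) [3.4, -178.0, 111.9, 0.1, 0.1, -5.0]
at [ 605.  -212.6  142.4] open 0.68 grip 0.0 F [-0.6  0.3 -1.2] t 7.425
```

View pics/side5c.png

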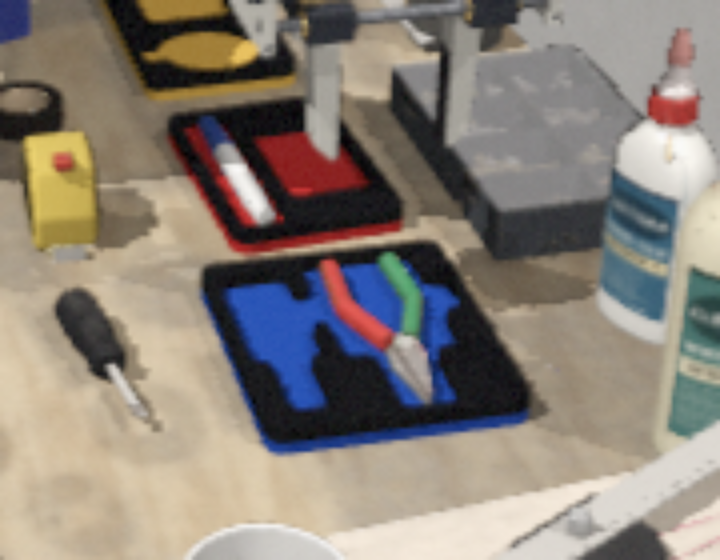

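The snips lie in their cut-out, jaws in the narrow end near (415,370). Next, the screwdriver.

Scaled: -178 mm is -0.445, 3.3 mm is 0.0083, -5 degrees is -0.0278.

Emit:
move_arm(rows=[[[0.0025,-0.125,0.0125,0,0,-0.0111],[0.005,-0.25,0.025,0,0,-0.0222],[0.0075,-0.375,0.03,0,0,-0.0278],[0.0083,-0.445,0.03,0,0,-0.0278],[0.0083,-0.445,0.03,0,0,-0.0278],[0.0083,-0.445,0.125,0,0,-0.0278],[0.0083,-0.445,0.2125,0,0,-0.0278],[0.0083,-0.445,0.2625,0,0,-0.0278],[0.0083,-0.445,0.28,0,0,-0.0278],[0.0083,-0.445,0.28,0,0,-0.0278],[0.0083,-0.445,0.28,0,0,-0.0278]]])

```text
clock: 8.85
tool_pos: [426.9, -211.5, 29.4]
tool_rot: [0.0, 0.671, 0.741, 0.0]
force: [-0.9, -0.8, 0.5]
opening: 0.681
grip_force: 0.0
```

Scaled: -70 mm is -0.175, -40 mm is -0.1.

Emit:
move_arm(rows=[[[0,0,0,0,0,0],[0,0,0,0,0,0],[0,0,0,0,0,0],[0,0,0,0,0,0],[0,0,0,0,0,0],[0,0,0,0,0,0],[0,0,0,0,0,0],[0,0,0,0,0,0],[0,0,-0.025,0,0,0],[0,0,-0.1,0,0,0],[0,0,-0.175,0,0,0],[0,0,-0.175,0,0,0]]], gripper=0.1)

```text
clock: 10.35
tool_pos: [427.3, -211.8, 101.2]
tool_rot: [0.002, 0.671, 0.741, 0.0]
force: [-0.4, -0.1, -1.1]
opening: 0.314
grip_force: 24.6
```

```bash
python3 -c "
from h import *
go((536.7,-218,100,.7),(536.7,-218,39,.7))
cap('side','side6')
im=cv2.imread('pics/side6.png')[170:310,230:410]; cv2.imwrite('pics/side6c.png',cv2.resize(im,None,fx=4,fy=4))"
```

```text
(536.7, -218, 100) [-17.0, 108.2, 1.6, 0.2, 0.1, 5.0]
(536.7, -218, 39) [-16.9, 108.0, 62.6, 0.2, 0.1, 5.0]
at [ 427.3 -211.8  101.2] open 0.31 grip 24.6 F [-0.4 -0.1 -1.1] t 10.35
```

View pics/side6c.png

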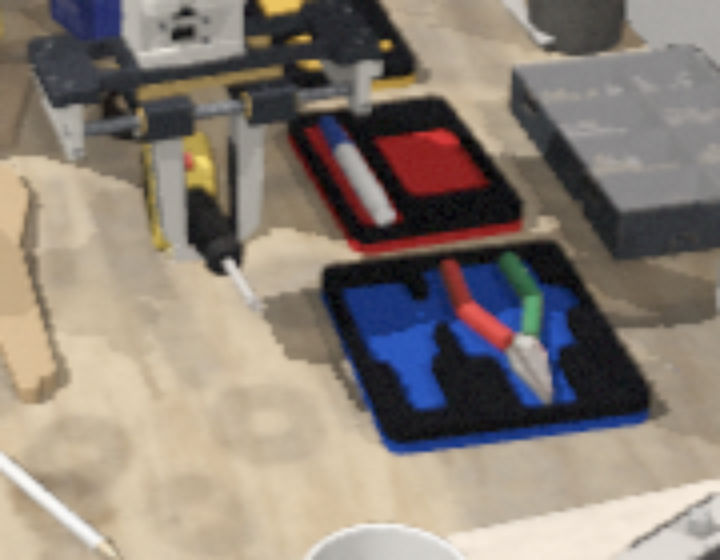

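The screwdriver is held (29 mm). Placing it now, with small release opening.

Scaled: 108 mm is 0.27, 104 mm is 0.26, 5 degrees is 0.0278.

Emit:
move_arm(rows=[[[-0.01,0.0625,0.0025,0,0,0.0056],[-0.0225,0.1375,0.0025,0,0,0.0111],[-0.035,0.2125,0.0025,0,0,0.0222],[-0.0425,0.26,0.0025,0,0,0.0278],[-0.0425,0.27,0.005,0,0,0.0278],[-0.0425,0.27,0.005,0,0,0.0278],[-0.0425,0.27,0.0625,0,0,0.0278],[-0.0425,0.27,0.1125,0,0,0.0278],[-0.0425,0.27,0.1425,0,0,0.0278],[-0.0425,0.27,0.1575,0,0,0.0278],[-0.0425,0.27,0.1588,0,0,0.0278],[-0.0425,0.27,0.1588,0,0,0.0278]]])

```text
clock: 11.9
tool_pos: [535.6, -217.7, 35.9]
tool_rot: [0.0, 0.703, 0.711, -0.0]
force: [-3.9, 0.2, 6.0]
opening: 0.309
grip_force: 24.8
```

Emit:
move_arm(rows=[[[0,0,0,0,0,0],[0,0,0,0,0,0],[0,0,0,0,0,0],[0,0,0,0,0,0],[0,0,-0.025,0,0,0],[0,0,-0.1,0,0,0],[0,0,-0.2,0,0,0],[0,0,-0.2625,0,0,0],[0,0,-0.2625,0,0,0]]], gripper=0.4)

```text
clock: 13.02
tool_pos: [536.3, -217.8, 142.6]
tool_rot: [0.002, 0.703, 0.711, 0.001]
force: [-0.1, -0.8, -1.4]
opening: 0.402
grip_force: 0.0
```

```bash
python3 -c "
from h import *
go((433,-69,125,.6),(433,-69,45,.6))"
```

```text
(433, -69, 125) [150.1, -101.5, 17.1, 0.2, 0.1, 0.1]
(433, -69, 45) [150.3, -101.7, 97.1, 0.2, 0.1, 0.1]
at [ 536.3 -217.8  142.6] open 0.4 grip 0.0 F [-0.1 -0.8 -1.4] t 13.025
```

Scaled: 150 mm is 0.375, -101.5 mm is -0.2538.

Emit:
move_arm(rows=[[[0.1,-0.0675,0.0125,0,0,0],[0.2125,-0.145,0.025,0,0,0],[0.325,-0.22,0.0375,0,0,0],[0.375,-0.2538,0.0425,0,0,0],[0.375,-0.2538,0.0425,0,0,0],[0.375,-0.2538,0.0425,0,0,0],[0.375,-0.2538,0.125,0,0,0],[0.375,-0.2538,0.2,0,0,0],[0.375,-0.2538,0.2375,0,0,0],[0.375,-0.2538,0.2425,0,0,0],[0.375,-0.2538,0.2425,0,0,0]]], gripper=0.9)

```text
clock: 14.4
tool_pos: [432.8, -69.1, 44.0]
tool_rot: [0.0, 0.703, 0.711, 0.0]
force: [0.5, -0.7, 0.1]
opening: 0.901
grip_force: 0.0
```

Scaled: -50 mm is -0.125, -35 mm is -0.0875.

Emit:
move_arm(rows=[[[0,0,0,0,0,0],[0,0,0,0,0,0],[0,0,0,0,0,0],[0,0,0,0,0,0],[0,0,0,0,0,0],[0,0,0,0,0,0],[0,0,0,0,0,0],[0,0,0,0,0,0],[0,0,-0.025,0,0,0],[0,0,-0.0875,0,0,0],[0,0,-0.125,0,0,0],[0,0,-0.125,0,0,0]]], gripper=0.2, newtons=35)

```text
clock: 15.9
tool_pos: [432.7, -68.9, 94.1]
tool_rot: [0.001, 0.703, 0.711, 0.0]
force: [0.8, -0.0, -3.8]
opening: 0.449
grip_force: 34.4
```

```bash
python3 -c "
from h import *
go((611.5,-34.4,95,4.1),(611.5,-34.4,54,4.1))
cap('side','side7')
im=cv2.imread('pics/side7.png')[150:300,220:410]; cv2.imwrite('pics/side7c.png',cv2.resize(im,None,fx=4,fy=4))"
```

```text
(611.5, -34.4, 95) [32.3, 179.2, -0.6, 0.1, 0.0, -3.4]
(611.5, -34.4, 54) [32.3, 179.2, 40.4, 0.1, 0.0, -3.4]
at [432.7 -68.9  94.1] open 0.45 grip 34.4 F [ 0.8 -0.  -3.8] t 15.9
```

View pics/side7c.png

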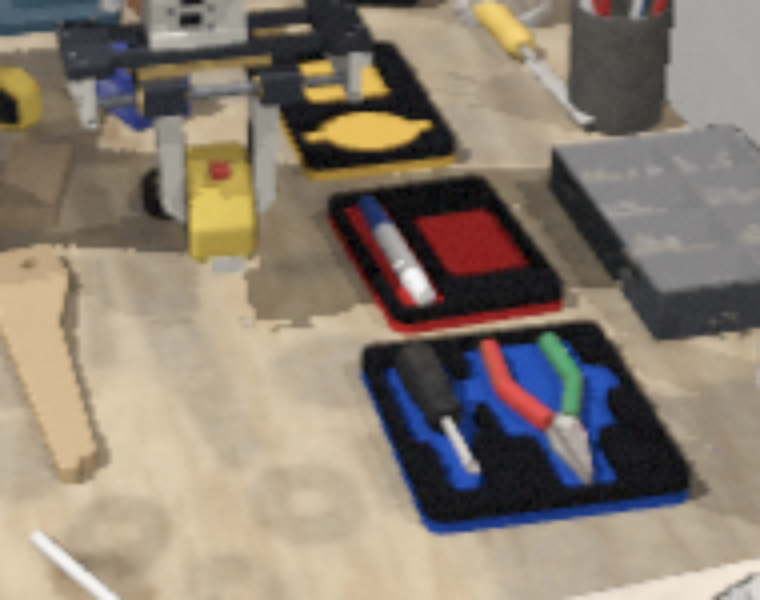

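The screwdriver lies in its cut-out and the tape measure is held (42 mm). Its underside is at z ≈ 50, so it clears the marker.

Scaled: 179 mm is 0.4475, 32.3 mm is 0.0808, -3.4 degrees is -0.0189.

Emit:
move_arm(rows=[[[0.0125,0.075,0,0,0,-0.0056],[0.03,0.1625,0,0,0,-0.0111],[0.0475,0.2625,0,0,0,-0.0167],[0.065,0.3625,0,0,0,-0.0189],[0.0775,0.43,0,0,0,-0.0189],[0.0808,0.4475,0,0,0,-0.0189],[0.0808,0.4475,0,0,0,-0.0189],[0.0808,0.4475,0,0,0,-0.0189],[0.0808,0.4475,0.0375,0,0,-0.0189],[0.0808,0.4475,0.07,0,0,-0.0189],[0.0808,0.4475,0.09,0,0,-0.0189],[0.0808,0.4475,0.1,0,0,-0.0189],[0.0808,0.4475,0.1025,0,0,-0.0189],[0.0808,0.4475,0.1025,0,0,-0.0189]]])

```text
clock: 17.7
tool_pos: [611.0, -34.3, 52.4]
tool_rot: [0.0, 0.681, 0.732, 0.0]
force: [0.2, -0.9, -4.3]
opening: 0.454
grip_force: 34.4
```

```bash
python3 -c "
from h import *
go((611.5,-34.4,52.5,4.1))
cap('side','side8')
im=cv2.imread('pics/side8.png')[150:300,220:410]; cv2.imwrite('pics/side8c.png',cv2.resize(im,None,fx=4,fy=4))"
```

```text
(611.5, -34.4, 52.5) [-0.2, 0.5, -0.1, 0.0, 0.0, 0.0]
at [611.  -34.3  52.4] open 0.45 grip 34.4 F [ 0.2 -0.9 -4.3] t 17.7
```

View pics/side8c.png

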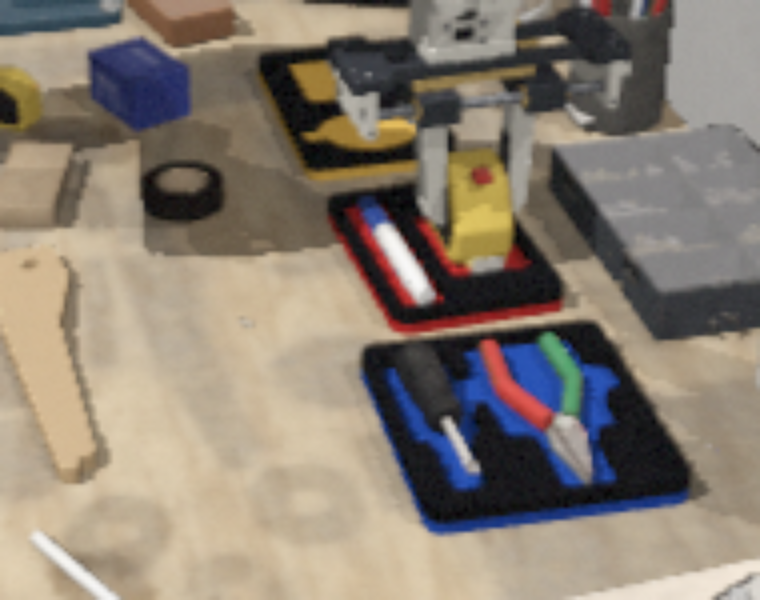

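The tape measure stands inside its cut-out with red floor showing around it at (440–520, 265). I'll release it and go to the tape roll.

Scaled: -90 mm is -0.225, -60 mm is -0.15.

Emit:
move_arm(rows=[[[0,0,0,0,0,0],[0,0,0,0,0,0],[0,0,0,0,0,0],[0,0,0,0,0,0],[0,0,0,0,0,0],[0,0,-0.05,0,0,0],[0,0,-0.15,0,0,0],[0,0,-0.225,0,0,0],[0,0,-0.225,0,0,0]]], gripper=0.75)

```text
clock: 18.88
tool_pos: [612.0, -34.4, 146.3]
tool_rot: [0.002, 0.681, 0.732, 0.002]
force: [0.1, 0.2, 0.0]
opening: 0.751
grip_force: 0.0
```

```bash
python3 -c "
from h import *
go((429.3,83.1,125,.8),(429.3,83.1,22,.8))"
```

```text
(429.3, 83.1, 125) [130.3, -173.9, 20.3, 0.3, 0.0, 3.3]
(429.3, 83.1, 22) [130.4, -174.5, 123.3, 0.3, 0.0, 3.3]
at [612.  -34.4 146.3] open 0.75 grip 0.0 F [0.1 0.2 0. ] t 18.875
```

Scaled: -174.2 mm is -0.4355, -174 mm is -0.435, 3.3 degrees is 0.0183.

Emit:
move_arm(rows=[[[0.0875,-0.1125,0.0125,0,0,0.0056],[0.175,-0.2375,0.025,0,0,0.0111],[0.2625,-0.355,0.0375,0,0,0.0167],[0.325,-0.435,0.05,0,0,0.0183],[0.326,-0.435,0.05,0,0,0.0183],[0.326,-0.435,0.05,0,0,0.0183],[0.326,-0.4355,0.15,0,0,0.0183],[0.326,-0.4355,0.2375,0,0,0.0183],[0.326,-0.4355,0.2875,0,0,0.0183],[0.326,-0.4355,0.305,0,0,0.0183],[0.326,-0.4355,0.3075,0,0,0.0183],[0.326,-0.4355,0.3075,0,0,0.0183]]], gripper=1)

```text
clock: 20.38
tool_pos: [428.4, 83.1, 19.7]
tool_rot: [0.0, 0.702, 0.712, 0.0]
force: [0.9, 0.8, 0.1]
opening: 0.998
grip_force: 0.0
```

Scaled: -80 mm is -0.2, -40 mm is -0.1.

Emit:
move_arm(rows=[[[0,0,0,0,0,0],[0,0,0,0,0,0],[0,0,0,0,0,0],[0,0,0,0,0,0],[0,0,0,0,0,0],[0,0,0,0,0,0],[0,0,0,0,0,0],[0,0,0,0,0,0],[0,0,-0.025,0,0,0],[0,0,-0.1,0,0,0],[0,0,-0.2,0,0,0],[0,0,-0.2,0,0,0]]], gripper=0.4, newtons=20)

```text
clock: 21.88
tool_pos: [429.0, 83.5, 102.5]
tool_rot: [0.002, 0.702, 0.712, 0.002]
force: [-0.1, 0.0, -0.8]
opening: 0.632
grip_force: 20.0
```

```bash
python3 -c "
from h import *
go((580.5,144.8,103,.8),(580.5,144.8,31,.8))"
```

```text
(580.5, 144.8, 103) [59.2, 152.3, 0.2, 0.3, -0.0, 0.0]
(580.5, 144.8, 31) [59.1, 152.0, 72.2, 0.3, -0.0, 0.0]
at [429.   83.5 102.5] open 0.63 grip 20.0 F [-0.1  0.  -0.8] t 21.875
```

Scaled: 152.3 mm is 0.3808, 59.2 mm is 0.148.

Emit:
move_arm(rows=[[[0.025,0.0625,0,0,0,0],[0.0575,0.15,0,0,0,0],[0.0925,0.2375,0,0,0,0],[0.125,0.325,0,0,0,0],[0.145,0.3725,0,0,0,0],[0.148,0.3808,0,0,0,0],[0.148,0.3808,0,0,0,0],[0.148,0.3808,0,0,0,0],[0.148,0.3808,0.0625,0,0,0],[0.148,0.3808,0.12,0,0,0],[0.148,0.3808,0.155,0,0,0],[0.148,0.3808,0.17,0,0,0],[0.148,0.3808,0.1725,0,0,0],[0.148,0.3808,0.1725,0,0,0]]])

```text
clock: 23.62
tool_pos: [579.5, 144.7, 30.9]
tool_rot: [0.0, 0.702, 0.712, 0.0]
force: [0.3, -0.5, -1.0]
opening: 0.625
grip_force: 20.0
```

```bash
python3 -c "
from h import *
go((580.5,144.8,29,.8))
cap('side','side9')
im=cv2.imread('pics/side9.png')[130:280,200:390]; cv2.imwrite('pics/side9c.png',cv2.resize(im,None,fx=4,fy=4))"
```

```text
(580.5, 144.8, 29) [0.0, 1.0, 1.9, 0.1, -0.0, 0.0]
at [579.5 144.7  30.9] open 0.62 grip 20.0 F [ 0.3 -0.5 -1. ] t 23.625
```

View pics/side9c.png

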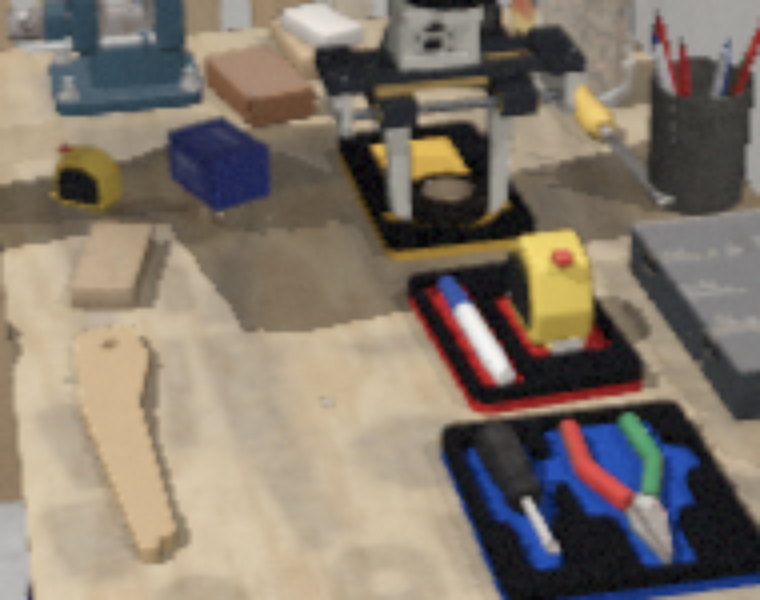

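The roll sits over its round cut-out at (450,195), with the fingers in the notches. I'll lower it slightly, open to 0.72, and rise.

Scaled: -110 mm is -0.275, -90 mm is -0.225.

Emit:
move_arm(rows=[[[0,0.0013,0.0038,0,0,0],[0,0.0013,0.0038,0,0,0],[0,0.0013,0.0038,0,0,0],[0,0.0013,0.0038,0,0,0],[0,0.0013,0.0038,0,0,0],[0,0.0013,-0.025,0,0,0],[0,0.0013,-0.1,0,0,0],[0,0.0013,-0.225,0,0,0],[0,0.0013,-0.275,0,0,0],[0,0.0013,-0.275,0,0,0],[0,0.0013,-0.275,0,0,0]]], gripper=0.72)

```text
clock: 25.05
tool_pos: [579.1, 144.6, 138.6]
tool_rot: [-0.001, 0.702, 0.712, -0.001]
force: [-0.3, 0.5, -0.5]
opening: 0.719
grip_force: 0.0
```

```bash
python3 -c "
from h import *
go((420.3,244,125,22.8),(420.3,244,34,22.8))"
```

```text
(420.3, 244, 125) [101.7, -157.4, 13.9, -0.1, -0.0, -22.0]
(420.3, 244, 34) [101.7, -157.2, 104.9, -0.1, -0.0, -22.0]
at [579.1 144.6 138.6] open 0.72 grip 0.0 F [-0.3  0.5 -0.5] t 25.05
```

Scaled: -157 mm is -0.3925, 104 mm is 0.26, -22 degrees is -0.1222.

Emit:
move_arm(rows=[[[0.0625,-0.1,0.0125,0,0,-0.0278],[0.1375,-0.2125,0.025,0,0,-0.0667],[0.2125,-0.325,0.0325,0,0,-0.1],[0.2538,-0.3925,0.035,0,0,-0.1222],[0.2538,-0.3925,0.035,0,0,-0.1222],[0.2538,-0.3925,0.035,0,0,-0.1222],[0.2538,-0.3925,0.1125,0,0,-0.1222],[0.2538,-0.3925,0.2,0,0,-0.1222],[0.2538,-0.3925,0.245,0,0,-0.1222],[0.2538,-0.3925,0.26,0,0,-0.1222],[0.2538,-0.3925,0.2625,0,0,-0.1222],[0.2538,-0.3925,0.2625,0,0,-0.1222]]], gripper=1)

```text
clock: 26.55
tool_pos: [421.8, 244.2, 36.1]
tool_rot: [0.0, 0.553, 0.833, 0.001]
force: [-0.3, 1.3, -0.5]
opening: 0.997
grip_force: 0.0
```

Scaled: -60 mm is -0.15, -40 mm is -0.1.

Emit:
move_arm(rows=[[[0,0,0,0,0,0],[0,0,0,0,0,0],[0,0,0,0,0,0],[0,0,0,0,0,0],[0,0,0,0,0,0],[0,0,0,0,0,0],[0,0,0,0,0,0],[0,0,0,0,0,0],[0,0,-0.025,0,0,0],[0,0,-0.1,0,0,0],[0,0,-0.15,0,0,0],[0,0,-0.15,0,0,0],[0,0,-0.15,0,0,0]]], gripper=0.35, newtons=30)

```text
clock: 28.18
tool_pos: [420.9, 243.8, 94.3]
tool_rot: [-0.0, 0.553, 0.833, -0.0]
force: [-0.4, 0.2, -1.3]
opening: 0.539
grip_force: 30.0
```

```bash
python3 -c "
from h import *
go((579.5,238,95,.8),(579.5,238,44,.8))"
```

```text
(579.5, 238, 95) [-66.8, 143.9, -0.8, -0.0, 0.0, 22.0]
(579.5, 238, 44) [-66.8, 143.9, 50.2, -0.0, 0.0, 22.0]
at [420.9 243.8  94.3] open 0.54 grip 30.0 F [-0.4  0.2 -1.3] t 28.175
```

Scaled: 144 mm is 0.36, -66.8 mm is -0.167, 22 degrees is 0.1222.

Emit:
move_arm(rows=[[[-0.0275,0.06,0,0,0,0.0222],[-0.065,0.14,0,0,0,0.05],[-0.1025,0.2225,0,0,0,0.0778],[-0.14,0.3025,0,0,0,0.1056],[-0.1625,0.35,0,0,0,0.1222],[-0.167,0.36,0,0,0,0.1222],[-0.167,0.36,0,0,0,0.1222],[-0.167,0.36,0,0,0,0.1222],[-0.167,0.36,0.045,0,0,0.1222],[-0.167,0.36,0.085,0,0,0.1222],[-0.167,0.36,0.11,0,0,0.1222],[-0.167,0.36,0.12,0,0,0.1222],[-0.167,0.36,0.1225,0,0,0.1222],[-0.167,0.36,0.1225,0,0,0.1222]]])

```text
clock: 29.92
tool_pos: [580.1, 238.3, 46.5]
tool_rot: [0.0, 0.702, 0.712, 0.0]
force: [0.2, 0.2, -1.2]
opening: 0.534
grip_force: 30.0
```

```bash
python3 -c "
from h import *
go((579.5,238,43.5,.8))
cap('side','side10')
im=cv2.imread('pics/side10.png')[130:250,250:400]; cv2.imwrite('pics/side10c.png',cv2.resize(im,None,fx=5,fy=5))"
```

```text
(579.5, 238, 43.5) [-0.2, -0.6, 3.0, 0.0, -0.0, 0.0]
at [580.1 238.3  46.5] open 0.53 grip 30.0 F [ 0.2  0.2 -1.2] t 29.925
```

View pics/side10c.png

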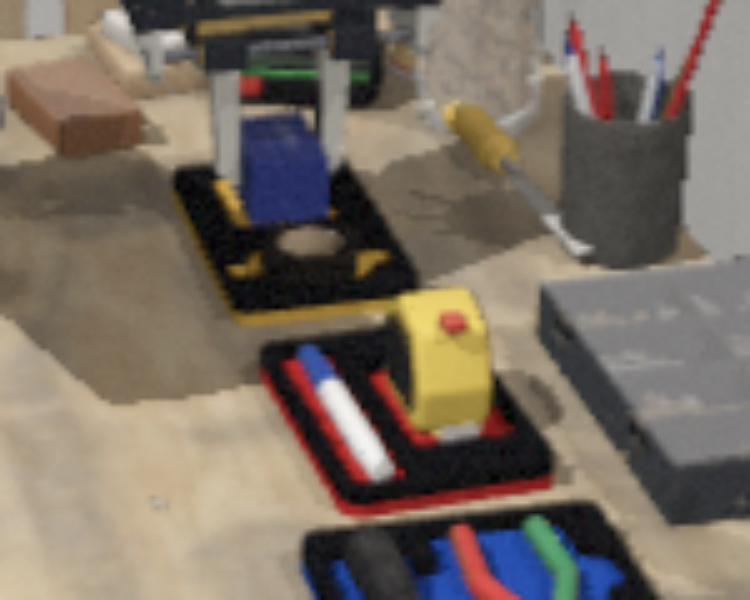

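The box is entering its cut-out squarely. I'll lower 3 mm, release, and rise clear for a check.

Scaled: 3 mm is 0.0075, 1.5 mm is 0.0038.

Emit:
move_arm(rows=[[[0,0,0.0038,0,0,0],[0,0,0.0075,0,0,0],[0,0,0.0075,0,0,0],[0,0,0.0075,0,0,0]]])

```text
clock: 30.48
tool_pos: [579.9, 238.2, 43.2]
tool_rot: [0.0, 0.702, 0.712, 0.0]
force: [0.1, -0.3, -1.0]
opening: 0.529
grip_force: 30.0
```

Scaled: -180 mm is -0.45, -140 mm is -0.35.

Emit:
move_arm(rows=[[[0,0,0,0,0,0],[0,0,0,0,0,0],[0,0,0,0,0,0],[0,0,0,0,0,0],[0,0,0,0,0,0],[0,0,-0.0375,0,0,0],[0,0,-0.15,0,0,0],[0,0,-0.275,0,0,0],[0,-0.15,-0.35,0,0,0],[0,-0.3,-0.35,0,0,0],[0,-0.45,-0.35,0,0,0],[0,-0.45,-0.35,0,0,0],[0,-0.45,-0.35,0,0,0],[0,-0.45,-0.35,0,0,0]]], gripper=0.75)

```text
clock: 32.22
tool_pos: [400.8, 235.6, 183.3]
tool_rot: [-0.0, 0.702, 0.712, -0.0]
force: [-0.5, -1.0, -0.6]
opening: 0.75
grip_force: 0.0
```

```bash
python3 - <<'E'
from h import *
im,d=cap('top','top1'); np.savez('top1.npz',im=im,d=d)
cv2.imwrite('pics/top1c.png',cv2.resize(im[120:270,100:420,::-1],None,fx=2.5,fy=2.5,interpolation=cv2.INTER_CUBIC))
print(robot.observe()['opening'])
E
```

```text
0.7503649825765172
```

View pics/top1c.png

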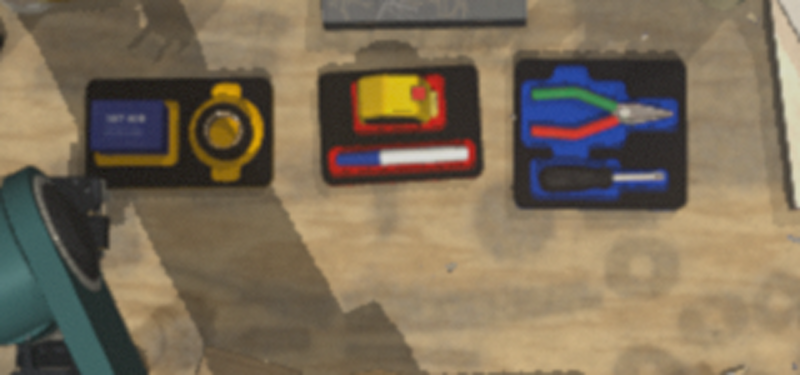

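All five appear to be in their cut-outs, and the marker is unmoved. Next I'll check heights and centres.

```bash
python3 - <<'E'
from h import *
f=np.load('top1.npz'); im,d=f['im'],f['d']
W=world('top',d); Z=W[...,2]
for nm,roi,lo,zt in (('box',(130,150,175,190),38,52),('tape',(172,150,210,195),20,27),('measure',(230,142,290,178),40,76),('driver',(306,180,374,204),19,28),('snips',(306,148,374,182),17,20)):
    m=biggest((((Z>lo)&(Z<100))).astype(np.uint8),*roi); p=W[m]; A=np.c_[p[:,:2]-p[:,:2].mean(0),np.ones(len(p))]
    print(nm,rect(ray('top',pix(m),zt)),'z med',np.median(p[:,2]).round(1),'p95',np.percentile(p[:,2],95).round(1),'slopes',np.linalg.lstsq(A,p[:,2],rcond=None)[0][:2].round(3),len(p))
E
```

```text
box [579.0, 238.3, 51.0, 74.0, 0.8] z med 49.4 p95 53.5 slopes [-1.247 -0.892] 599
tape [579.5, 145.1, 57.1, 56.9, 0.8] z med 24.2 p95 29.7 slopes [-0.031 -0.032] 421
measure [607.2, -30.6, 47.6, 69.4, 0.8] z med 67.7 p95 76.1 slopes [-2.976 -0.258] 520
driver [535.7, -242.9, 25.7, 124.6, 0.8] z med 30.5 p95 36.9 slopes [-5.81  0.06] 333
snips [604.1, -243.6, 52.1, 141.2, 0.5] z med 20.4 p95 25.0 slopes [-2.173  0.235] 337
```

```bash
python3 -c "
from workcell import robot
print(robot.sign_off())"
```

```text
the job is handed in; nothing more can be done
None
```

I put all five things back in their cut-outs with the marker still in place, confirmed positions and heights from the top camera, and handed the job in at about 32 s; the judge's result was not shown.

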